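# Hook the soap shelf into the slotted bath stand and press it home

### The job

Hang the steel soap shelf on the slotted bath stand: hook its two rear tabs into the slots of the two uprights (their height setting is not exactly known), then press it down until it snaps fully home in the roller catch, and let go. The uprights are sprung: press gently, never drive them to the bottom of their spring nor ram the tabs against the stand, and leave everything else on the ledge where it is.

Things in the scene. Friction and masses are not known exactly. Their poses are not given: they have to be found in the camera images.
- shelf_grip (a point): centre of the grip bar (12 mm thick in x, 50 wide in y, 32 high) on top of the back plate of the loose steel soap shelf, 0.24 to 0.39 kg, which starts upright on the ledge with this point 90 mm above its underside. Shelf: tray 150 mm wide (y), 90 deep (x), rim 14; back plate 4 mm thick, 75 high, along its rear edge, rear face 2 mm behind this point. x runs from tray front to rear, z up
- tab_left (a point): centre of the rear face of the tab at the shelf's +y side, 14 mm behind (x), 58 mm beside and 41 mm below the grip centre. Each tab is 6 mm wide (y) and 22 mm high: a neck 7 mm long and 8 mm high from the back plate (its underside is 38 mm below the grip centre), then a 5 mm thick lip that reaches 14 mm further down
- tab_right (a point): the same for the tab at the shelf's -y side
- pin (a point): rear end of the round pin, 8 mm in diameter, that sticks out 23 mm backwards from the middle of the shelf's back plate, its axis 68 mm below the grip centre; it snaps down between the stand's rollers
- stand: fixed steel foot of the bath stand, 110 x 190 x 24 mm, with two slotted steel uprights facing its -x side, where the shelf hangs. Origin at its underside, in the plane of the uprights' front faces, midway between them; y to the left upright, z up. The uprights ride in sleeves: all heights on them are nominal and the real ones lie up to 10 mm higher or lower (not reported, same for all), to be felt or seen
- slots_nominal (a point): point of the foot, nominal middle between the two slots, on the uprights' front faces, 141 mm above the foot's origin (real: up to 10 mm higher or lower); axes as the stand's. Slots at y = +58 and -58 mm, each 10 mm wide, 28 high, in 4 mm plate, open behind. Uprights 24 mm wide, tops 39 mm above the slot middles; the 92 mm gap between them is open and leaves room for a finger behind the grip bar
- home_nominal (a point): point of the foot where the grip centre nominally lies when the shelf is home, 24 mm above the slots' middle and 3 mm in front (-x); real height up to 10 mm off, same as the slots. Tabs enter along +x with the grip centre 17 mm (14 to 20) above real home; the back plate touches the uprights 1 mm behind this point, play 3 mm. Lowered, the pin meets two white rollers 9 to 10 mm above real home
- rack (a joint): sinking of the sprung uprights, m: 0 at rest, negative when pressed down. They yield from about 5 N on, then 1 mm for each 1.2 N; -0.019 is the bottom. The pin passes between the rollers at some 9 to 19 N, so the uprights sink several mm first; then the load drops suddenly (snap) and rises again when the tabs rest on the slots' lower ends. Let go, they rise again with the shelf
- telltale (a joint): black button, 8 mm across, between and below the rollers, m: 0 when up, about 0.0032 pressed down by the pin when the shelf is fully home (light spring, 2 N)
- dish: turquoise ceramic dish, 100 mm across, 24 mm high; origin under its centre; leave alone
- canister: screw-top aluminium canister, 63 mm across, 70 mm high; origin under its centre; leave alone
- pot: frosted glass pot with wooden lid, 68 mm across, 60 mm high; origin under its centre; leave alone
- foot_file: wooden foot file lying flat, 210 x 45 x 10 mm, long axis x; leave alone
- scraper: stainless tongue scraper lying flat, a bent wire loop 130 x 40 x 6 mm, long axis x; leave alone
- nail_brush: wooden nail brush, 90 x 40 x 34 mm; leave alone
Things that resemble listed ones, but are neither listed nor needed, are in the scene too. Leave any green or turquoise look-alike of the stand alone.

How it is judged:
On the way:
1. both tabs are through the slots, the shelf not yet pressed home (x of shelf_grip in the frame of home_nominal between -0.005 and 0.006 m and y of shelf_grip in the frame of home_nominal between -0.005 and 0.005 m and z of shelf_grip in the frame of home_nominal between -0.007 and 0.033 m and value of joint telltale below 0.001 m), for 0.1 s.
At the end, for the whole second after the job is handed in: The shelf hangs level (0.1 rad) on the stand, released and at rest, its pin keeping the black button pressed 2.3 mm or more; its grip centre is within 7 mm in depth, 5 mm sideways and 14 mm in height of nominal home, and the uprights have risen to within 4 mm of rest (x of shelf_grip in the frame of home_nominal between -0.007 and 0.006 m and y of shelf_grip in the frame of home_nominal between -0.005 and 0.005 m and z of shelf_grip in the frame of home_nominal between -0.014 and 0.014 m and value of joint telltale above 0.0023 m and angle between shelf_grip's own z axis and vertical below 0.1 rad and value of joint rack above -0.004 m and linear speed of shelf below 0.02 m/s); the robot touches nothing.
It fails at once if the sprung uprights are pressed down 16.5 mm or more (over about 24 N) (value of joint rack below -0.0165 m).
It fails at once if shelf and stand press on one another with more than 40 N (contact force between shelf and stand above 40 N).
It fails at once if another thing on the ledge is moved by more than 20 mm (distance of any of dish, canister, pot, foot_file, scraper, nail_brush from where it was at the start of the episode above 0.02 m).
It also fails if it takes over 54 s, if anything falls off the work surface, if the arm or the gripper's body presses on something with over 40 N, if the wrist force passes 120 N, or if a joint passes its speed limit or range.

### The arm

A 7-joint arm with a two-finger parallel gripper is mounted at the origin on the work surface. World frame = base frame: x ahead of the robot, y to its left, z up, the work surface at z = 0. Lengths are in m, angles in rad, forces in N, time in s.
With the tool pointing down it reaches from about 0.4 to 0.85 m from the base axis. Payload 10.4 kg.
Tool frame: the origin (TCP) lies midway between the tips of the shut fingers; the grasp point (between the pads) lies 19 mm behind it; z points along the fingers, x is the direction in which the jaws open and shut, and the axes are right-handed (so a half turn about z gives the same grasp; the last joint's range is limited). The gripper opens to 85 mm and grips with 20 to 120 N. Pads are 22 mm wide; open, the fingers measure 114 mm over their backs; the gripper's body (76 mm by 85 mm) begins 54 mm behind the grasp point. The pads swing forward as they close: fully open they stand 13 mm farther back than shut.
Start: joints at [1.199, 0.332, -0.065, 1.46, 0.022, 1.35, -0.088], TCP at [0.214, -0.587, 0.231] pointing down, gripper open.
Joint ranges: [-2.6, 2.6], [-0.5, 2.12], [-1.47, 1.34], [0.16, 2.42], [-1.27, 4.41], [0.06, 2.06], [-2.6, 2.6]. Speed limits (rad/s): [2.22, 2.22, 2.79, 2.79, 3.14, 3.14, 3.14].

### API

Orientations are given as a unit quaternion [x, y, z, w].
In Python, from workcell import monitor, eyes, ticket, models gives the robot as it stands.
- The arm moves only by the tool servo_tool, never from a script. Its argument "motion" is a list of rows, each a list of 7 numbers: the opening, from 0 (shut) to 1 (fully open), then the shift along the tool's x, y, z in m, then the turn, a rotation vector about the tool's x, y, z in degrees. In form: [[fingers, tx, ty, tz, rx, ry, rz], ...]. A call has 1 to 20 rows; each row is the pose to reach, as a shift and turn from the pose commanded when the call began, along the tool's axes at that moment; what a row does not reach only later rows make up. A row lasts 1/8 s, in which the tool goes at most 62.5 mm and 10.7 degrees, less where a joint would pass 70% of its speed; a pose out of reach is approached as far as the arm can. A call with a gripper value outside its range is refused whole. The fingers move at their own pace and stop on an object; "grip_force" is the grip in N (left out, the last holds). Time passes only in rows, so rows that repeat a pose let the fingers close. It gives the time, the measured TCP pose, the force and the opening at its end, in the units of the state.
- monitor.get_obs(): the state, without advancing time (a new reading comes with each control period).
- eyes.camera(name): name is "scene" or "top" or "wrist"; returns (picture, depth): 400x640x3 uint8, blue, green, red; 400x640 float32, m along the optical axis (not along the pixel's ray), 0 where there is no reading.
- eyes.camera_info(name): a dict with "intrinsics" (3x3 intrinsics, pixels), "k1" (the pictures are not rectified: a ray, as slopes to the right and down, at radius r is drawn at 1 + k1 r^2 times it, then the intrinsics apply), "extrinsics" (4x4, takes a point from world to camera coordinates); the wrist camera has in their place "tool_from_camera" (4x4, takes a point from camera to tool coordinates, whose origin is the TCP and whose axes are the tool frame's). Camera axes: x right, y down, z forward; pixel columns grow to the right and rows downward; lengths in m; the calibration is good to about 2 mm. A picture is of the moment at which its call begins: read the wrist's pose just before it. camera_info takes no time and is no camera call.
- ticket.hand_in(): hands the job in, once; it reports no verdict.
Trained networks look in the newest picture that a camera, given by its name, has taken for a name from the list of things; names that differ only in an ending like _2 or _b are one class to them, and where a whole thing is asked for, a point or a joint stands for the part that bears it (a point fixed in the world has none). Each returns a list of dicts, best first, with "confidence" (0 to 1); they miss things now and then, are a little off and sometimes report something else, mostly with a low value. They report only what shows in the picture. A call takes as long as a camera call. They do not tell look-alikes from the thing itself.
- models.boxes_of(camera, thing): "point" ([x, y, z] in m, in the coordinates of the camera as it stood for that picture, good to about 4 mm: the middle of the surface that is visible of it).
The state is a dict: "clock": time; "joint_pos": joint angles; "joint_velocities": joint speeds; "tau": joint torques, N m; "position": TCP position; "ee_rot": TCP orientation; "ft_force": force on the tool from outside, world axes, zero at the start; "torque": the same for the moment, N m; "grip_width": opening from 0.0 (shut) to 1.0 (fully open).
Only numpy, scipy, OpenCV 4.12 (cv2) and the standard library are available. Lean on these libraries where they do the work, as an engineer would, in place of code of your own. Each camera call takes 0.05 s, during which the arm holds its last target. There are 200 camera calls.

## Working session

There is one attempt and no reset: what is moved stays moved. The work goes in short steps, Python scripts to look and compute and a tool call to move; the robot and the scene stay as the last step left them, time stands still between calls to the robot, and variables do not carry over. Pictures are saved under pics/ and viewed, about 8 in all and at most 12, crops included, and the job is handed in when it is done.

Besides the shell and the picture viewer there is one more tool, called after ">>>" by a JSON object that holds its "api" and its "payload". servo_tool: Moves the arm, as the interface text tells. Its arguments: {"type":"object","properties":{"motion":{"type":"array"},"grip_force":{"type":"number"}},"required":["motion"]}

```bash
mkdir -p pics
cat > h.py <<'E'
import numpy as np, cv2
from scipy.spatial.transform import Rotation as R
from workcell import monitor, eyes, ticket, models
def tool():
    o=monitor.get_obs(); T=np.eye(4); T[:3,:3]=R.from_quat(o["ee_rot"]).as_matrix(); T[:3,3]=o["position"]; return T
def world_from_cam(n,T=None):
    i=eyes.camera_info(n)
    return (tool() if T is None else T)@np.array(i["tool_from_camera"]) if n=="wrist" else np.linalg.inv(np.array(i["extrinsics"]))
def cloud(n,depth,W):
    i=eyes.camera_info(n); K=np.array(i["intrinsics"]); k=i["k1"]
    v,u=np.mgrid[:400,:640].astype(float)
    p=cv2.undistortPoints(np.stack([u.ravel(),v.ravel()],1)[:,None],K,np.array([k,0,0,0.]))[:,0]
    c=np.c_[p,np.ones(len(p))]*depth.reshape(-1,1)
    return (c@W[:3,:3].T+W[:3,3]).reshape(400,640,3)
def pix(n,P,W):
    i=eyes.camera_info(n); C=np.linalg.inv(W)
    return cv2.projectPoints(np.atleast_2d(np.array(P,float)),cv2.Rodrigues(C[:3,:3])[0],C[:3,3],np.array(i["intrinsics"]),np.array([i["k1"],0,0,0.]))[0][:,0]
E
python3 - <<'E'
from h import *
o=monitor.get_obs(); print({k:np.round(v,3) for k,v in o.items()})
ims=[]
for n in("scene","top"):
    W=world_from_cam(n); im,d=eyes.camera(n); np.savez("/tmp/"+n,im=im,d=d,W=W); ims.append(im)
    print(n,"cam at",W[:3,3].round(2))
    for t in("shelf_grip","stand","tab_left","pin","telltale","dish","canister","pot","foot_file","scraper","nail_brush"):
        for r in models.boxes_of(n,t)[:4]:
            p=W[:3,:3]@r["point"]+W[:3,3]; print(t,round(r["confidence"],2),p.round(3),pix(n,p,W)[0].round())
cv2.imwrite("pics/a.png",np.vstack(ims)[:, :])
cv2.imwrite("pics/a.png",cv2.resize(np.vstack(ims),None,fx=.75,fy=.75,interpolation=cv2.INTER_AREA))
E
```

```text
{'clock': np.float64(0.0), 'joint_pos': array([ 1.199,  0.333, -0.065,  1.461,  0.022,  1.35 , -0.088]), 'joint_velocities': array([-0.001,  0.   ,  0.   , -0.   , -0.001, -0.   , -0.001]), 'tau': array([-1.0000e-03, -6.2544e+01,  4.8000e-02, -3.9160e+01,  1.6000e-02,
        1.0000e-02,  0.0000e+00]), 'position': array([ 0.213, -0.587,  0.231]), 'ee_rot': array([ 0.819, -0.574, -0.001, -0.   ]), 'ft_force': array([ 0.11 , -0.563,  0.584]), 'torque': array([-0.01 ,  0.066, -0.032]), 'grip_width': np.float64(1.001)}
scene cam at [ 1.25 -0.29  0.96]
shelf_grip 0.71 [0.509 0.191 0.035] [380. 207.]
stand 0.92 [ 0.641 -0.172  0.024] [289. 273.]
stand 0.88 [ 0.328 -0.456  0.025] [181. 224.]
stand 0.74 [0.247 0.241 0.023] [360. 161.]
tab_left 0.9 [0.51  0.181 0.033] [378. 209.]
tab_left 0.37 [ 0.638 -0.171  0.026] [289. 272.]
pin 0.71 [ 0.443 -0.041  0.011] [309. 217.]
pin 0.69 [0.507 0.189 0.03 ] [379. 208.]
dish 0.87 [ 0.442 -0.037  0.011] [310. 217.]
canister 0.65 [0.694 0.089 0.066] [379. 252.]
pot 0.67 [ 0.418 -0.263  0.047] [242. 223.]
pot 0.43 [0.501 0.189 0.03 ] [378. 207.]
foot_fil
[... 202 characters left out ...]
 -0.03  1.04]
shelf_grip 0.67 [0.472 0.201 0.006] [243. 207.]
stand 0.77 [ 0.327 -0.445  0.021] [482. 253.]
stand 0.75 [ 0.617 -0.169  0.028] [373. 151.]
stand 0.67 [0.25  0.244 0.027] [224. 289.]
tab_left 0.62 [0.473 0.198 0.002] [245. 207.]
pin 0.75 [0.47  0.199 0.006] [244. 208.]
dish 0.9 [ 0.449 -0.046  0.014] [331. 213.]
dish 0.41 [ 0.468  0.196 -0.   ] [245. 209.]
canister 0.73 [0.671 0.094 0.072] [278. 130.]
pot 0.57 [ 0.39  -0.257  0.057] [413. 230.]
foot_file 0.79 [0.48  0.39  0.009] [176. 206.]
foot_file 0.67 [0.47  0.197 0.008] [244. 208.]
scraper 0.67 [ 0.472  0.198 -0.001] [245. 208.]
scraper 0.46 [0.63  0.253 0.002] [226. 154.]
nail_brush 0.65 [ 0.511 -0.422  0.036] [469. 185.]
```

View pics/a.png

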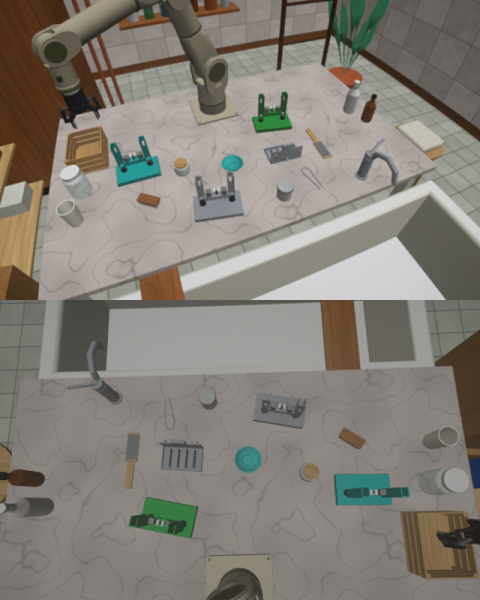

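The stand candidates (scene pixels) are grey (289,273), turquoise (181,224) and green (360,161). The steel-grey one fits, because the coloured ones are the look-alikes. I'll confirm it in an enlarged crop and measure both items from depth.

Run:
```python
from h import *
crops=[]
for n,bs in(("top",((200,170,290,240),(325,115,425,185))),("scene",((340,170,430,240),(240,210,340,300)))):
    z=np.load("/tmp/%s.npz"%n); P=cloud(n,z["d"],z["W"]); np.save("/tmp/P_%s"%n,P)
    for b in bs: crops.append(cv2.resize(z["im"][b[1]:b[3],b[0]:b[2]],(400,300),interpolation=cv2.INTER_CUBIC))
    for nm,c,r in(("shelf",(.48,.2),.1),("stand",(.64,-.175),.14)):
        ok=(z["d"]>0)&(np.hypot(P[...,0]-c[0],P[...,1]-c[1])<r)
        q=P[ok]
        print(n,nm,"z hist",[(a,int(((q[:,2]>a)&(q[:,2]<=a+.02)).sum())) for a in np.arange(-.01,.25,.02).round(2)])
        for lo,hi in((.01,.022),(.018,.035),(.04,.075),(.075,.11),(.11,.15),(.15,.2)):
            s=q[(q[:,2]>lo)&(q[:,2]<hi)]
            if len(s)>8:
                (cx,cy),(w,h),a=cv2.minAreaRect(s[:,:2].astype(np.float32)); print(lo,hi,len(s),"c",round(cx,3),round(cy,3),"wh",round(w,3),round(h,3),"a",round(a,1),"mean",s.mean(0).round(3))
cv2.imwrite("pics/b.png",np.vstack([np.hstack(crops[:2]),np.hstack(crops[2:])]))
```

```text
top shelf z hist [(np.float64(-0.01), 3268), (np.float64(0.01), 249), (np.float64(0.03), 78), (np.float64(0.05), 77), (np.float64(0.07), 88), (np.float64(0.09), 109), (np.float64(0.11), 6), (np.float64(0.13), 0), (np.float64(0.15), 0), (np.float64(0.17), 0), (np.float64(0.19), 0), (np.float64(0.21), 0), (np.float64(0.23), 0)]
0.01 0.022 220 c 0.46 0.201 wh 0.151 0.087 a 85.5 mean [0.455 0.204 0.016]
0.018 0.035 99 c 0.46 0.201 wh 0.149 0.088 a 85.8 mean [0.481 0.198 0.024]
0.04 0.075 146 c 0.509 0.197 wh 0.15 0.016 a 85.3 mean [0.504 0.197 0.058]
0.075 0.11 168 c 0.503 0.199 wh 0.147 0.012 a 87.6 mean [0.502 0.194 0.095]
top stand z hist [(np.float64(-0.01), 4485), (np.float64(0.01), 1668), (np.float64(0.03), 17), (np.float64(0.05), 98), (np.float64(0.07), 210), (np.float64(0.09), 277), (np.float64(0.11), 71), (np.float64(0.13), 49), (np.float64(0.15), 75), (np.float64(0.17), 117), (np.float64(0.19), 0), (np.float64(0.21), 0), (np.float64(0.23), 0)]
0.01 0.022 166 c 0.634 -0.169 wh 0.19 0.111 a 78.7 mean [ 0.609 -0.151  0.019]
0.018 0.035 1634 c 0.634 -0.169 wh 0.19 0.111 a 78.8 mean
[... 1088 characters left out ...]
), 186), (np.float64(0.07), 215), (np.float64(0.09), 256), (np.float64(0.11), 86), (np.float64(0.13), 55), (np.float64(0.15), 97), (np.float64(0.17), 79), (np.float64(0.19), 0), (np.float64(0.21), 0), (np.float64(0.23), 0)]
0.01 0.022 527 c 0.638 -0.169 wh 0.191 0.111 a 79.0 mean [ 0.658 -0.166  0.019]
0.018 0.035 1613 c 0.639 -0.169 wh 0.191 0.111 a 79.0 mean [ 0.651 -0.173  0.023]
0.04 0.075 342 c 0.624 -0.166 wh 0.139 0.03 a 78.3 mean [ 0.628 -0.168  0.062]
0.075 0.11 363 c 0.626 -0.166 wh 0.141 0.035 a 78.0 mean [ 0.626 -0.166  0.094]
0.11 0.15 141 c 0.624 -0.167 wh 0.139 0.033 a 78.5 mean [ 0.621 -0.167  0.128]
0.15 0.2 176 c 0.624 -0.166 wh 0.14 0.032 a 78.4 mean [ 0.62  -0.165  0.167]
```

View pics/b.png

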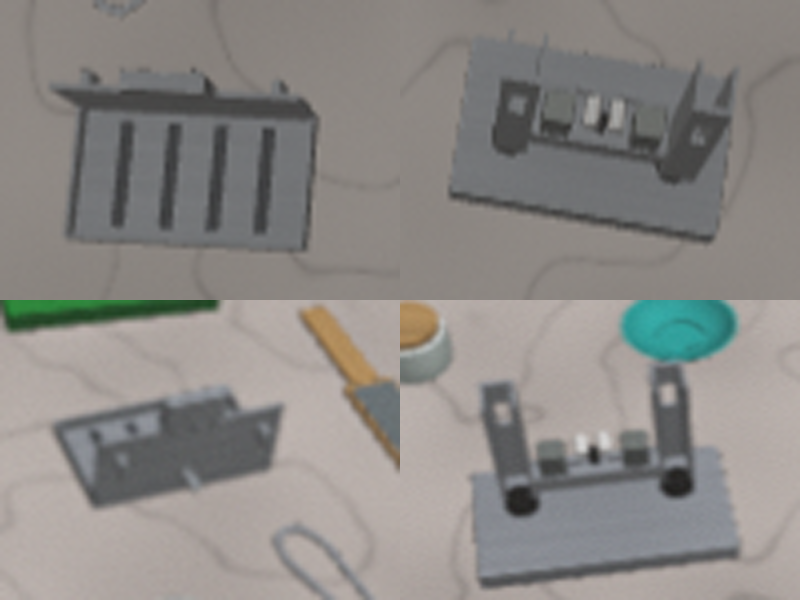

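The grey stand is the right one: its rollers, button and slots show at top crop (600,110) and scene crop (595,445), and its front faces the robot. The shelf's rear faces +x. I'll look at the stand from the wrist camera on the way to the shelf.

```bash
cat >> h.py <<'E'
def go(pos,yaw):
    "tool-frame shift and turn (deg) to reach pos with tool pointing down, tool x at yaw deg"
    T=tool(); c,s=np.cos(np.radians(yaw)),np.sin(np.radians(yaw))
    G=np.array([[c,s,0],[s,-c,0],[0,0,-1.]])
    return np.r_[T[:3,:3].T@(np.array(pos)-T[:3,3])*1000, R.from_matrix(T[:3,:3].T@G).as_rotvec(degrees=True)].round(2)
E
python3 - <<'E'
from h import *
print(np.round(eyes.camera_info("wrist")["tool_from_camera"],3), eyes.camera_info("wrist")["intrinsics"])
print(go([.45,-.16,.32],-11.2), monitor.get_obs()["clock"])
E
```

```text
[[ 1.    -0.     0.001  0.   ]
 [ 0.     0.955  0.295 -0.075]
 [-0.001 -0.295  0.955 -0.143]
 [ 0.     0.     0.     1.   ]] [[358.669901     0.         317.75071633]
 [  0.         358.669901   203.13994127]
 [  0.           0.           1.        ]]
[-3.2087e+02 -3.6819e+02 -8.8690e+01  0.0000e+00 -1.0000e-02 -5.8810e+01] 1.2
```

>>> {"api": "servo_tool", "payload": {"motion": [[1,-0.04,-0.045,-0.03,0,0,-8],[1,-0.08,-0.09,-0.06,0,0,-16],[1,-0.12,-0.14,-0.09,0,0,-24],[1,-0.16,-0.19,-0.09,0,0,-32],[1,-0.2,-0.24,-0.09,0,0,-40],[1,-0.24,-0.28,-0.09,0,0,-48],[1,-0.28,-0.32,-0.09,0,0,-54],[1,-0.31,-0.35,-0.09,0,0,-58.8],[1,-0.321,-0.368,-0.09,0,0,-58.8],[1,-0.321,-0.368,-0.09,0,0,-58.8],[1,-0.321,-0.368,-0.09,0,0,-58.8]]}}

```text
clock: 2.58
position: [0.4493, -0.161, 0.3213]
ee_rot: [0.995, -0.098, -0.0, 0.0]
ft_force: [0.3, -0.6, 0.1]
grip_width: 0.996
```

```bash
cat > st.py <<'E'
from h import *
def stand(P,ok,out=True):
    q=P[ok&(np.hypot(P[...,0]-.62,P[...,1]+.167)<.16)]
    f=q[(q[:,2]>.019)&(q[:,2]<.03)]; (cx,cy),(w,h),a=cv2.minAreaRect(f[:,:2].astype(np.float32)); print("foot",len(f),round(cx,4),round(cy,4),round(w,3),round(h,3),round(a,2),"z",np.median(f[:,2]).round(4))
    y=np.radians(a-90 if a>45 else a); A=np.array([[np.cos(y),np.sin(y)],[-np.sin(y),np.cos(y)]])
    L=np.c_[(q[:,:2]-[.62,-.167])@A.T,q[:,2]]
    for sg in(1,-1):
        u=L[(L[:,1]*sg>.044)&(L[:,1]*sg<.075)&(L[:,2]>.12)]
        tp=u[u[:,2]>u[:,2].max()-.006]
        print("upright",sg,len(u),"y",u[:,1].min().round(4),u[:,1].max().round(4),"x pct",np.percentile(u[:,0],[0,2,10,50,100]).round(4),"top z",np.percentile(u[:,2],[99,95,90]).round(4))
    return np.degrees(y)
E
python3 - <<'E'
from st import *
W=world_from_cam("wrist"); im,d=eyes.camera("wrist"); P=cloud("wrist",d,W); np.savez("/tmp/w1",im=im,d=d,W=W)
stand(P,d>0); 
for n in("top","scene"):
    print(n); stand(np.load("/tmp/P_%s.npy"%n),np.load("/tmp/%s.npz"%n)["d"]>0)
cv2.imwrite("pics/c.png",im); print(tool().round(3),go([.503,.197,.20],-4.5),monitor.get_obs()["clock"])
E
```

```text
foot 7791 0.6354 -0.169 0.188 0.111 78.92 z 0.0242
upright 1 1373 y 0.0467 0.0709 x pct [-0.0155 -0.0149 -0.0145 -0.0137  0.0162] top z [0.1789 0.1783 0.178 ]
upright -1 1789 y -0.0696 -0.045 x pct [-0.0156 -0.0149 -0.0146 -0.0085  0.016 ] top z [0.1789 0.1781 0.1776]
top
foot 1614 0.6336 -0.1689 0.19 0.111 78.78 z 0.025
upright 1 111 y 0.0469 0.0706 x pct [-0.017  -0.0168 -0.0163 -0.0151  0.0145] top z [0.1815 0.1798 0.1787]
upright -1 169 y -0.0687 -0.0446 x pct [-0.0176 -0.0169 -0.0163 -0.0127  0.0139] top z [0.1812 0.1798 0.1791]
scene
foot 1537 0.6386 -0.169 0.191 0.111 78.96 z 0.0232
upright 1 133 y 0.0479 0.0716 x pct [-0.0123 -0.0114 -0.0096 -0.007   0.0208] top z [0.1776 0.1769 0.1762]
upright -1 136 y -0.0684 -0.0442 x pct [-0.0131 -0.0121 -0.0104 -0.0073  0.0197] top z [0.1775 0.1764 0.1759]
[[ 0.981 -0.196 -0.     0.449]
 [-0.196 -0.981 -0.    -0.161]
 [-0.     0.    -1.     0.321]
 [ 0.     0.     0.     1.   ]] [-1.7570e+01 -3.6182e+02  1.2115e+02  2.0000e-02  1.0000e-02 -6.8300e+00] 2.625
```

View pics/c.png

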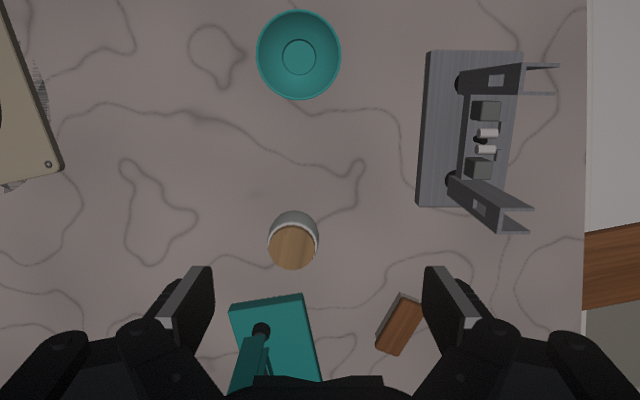

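The view shows the grey stand's uprights at px (490,80) and (485,205), with their tops at z≈0.179. That puts the slots near 0.140, about nominal. Next I'll go above the shelf.

>>> {"api": "servo_tool", "payload": {"motion": [[1,-0.002,-0.05,0,0,0,-1],[1,-0.005,-0.105,0,0,0,-2],[1,-0.008,-0.165,0.02,0,0,-3],[1,-0.011,-0.225,0.05,0,0,-4],[1,-0.014,-0.28,0.08,0,0,-5],[1,-0.016,-0.33,0.105,0,0,-6],[1,-0.0175,-0.362,0.121,0,0,-6.8],[1,-0.0175,-0.362,0.121,0,0,-6.8],[1,-0.0175,-0.362,0.121,0,0,-6.8]]}}

```text
clock: 3.75
position: [0.5035, 0.197, 0.2004]
ee_rot: [0.999, -0.04, 0.0, 0.0]
ft_force: [0.2, -0.4, 0.8]
grip_width: 1.002
```

Run:
```python
from h import *
W=world_from_cam("wrist"); im,d=eyes.camera("wrist"); P=cloud("wrist",d,W)
q=P[(d>0)&(np.hypot(P[...,0]-.48,P[...,1]-.2)<.11)]
for lo,hi in((.01,.03),(.055,.07),(.07,.076),(.078,.098),(.1,.112)):
    s=q[(q[:,2]>lo)&(q[:,2]<hi)]
    if len(s)>8:
        (cx,cy),(w,h),a=cv2.minAreaRect(s[:,:2].astype(np.float32)); print(lo,hi,len(s),"c",round(cx,4),round(cy,4),"wh",round(w,4),round(h,4),"a",round(a,1),"zmed",np.median(s[:,2]).round(4))
cv2.imwrite("pics/d.png",im); print(tool().round(4),monitor.get_obs()["clock"])
```

```text
0.01 0.03 1770 c 0.4737 0.2 wh 0.1511 0.1132 a 85.3 zmed 0.0161
0.055 0.07 234 c 0.5136 0.1971 wh 0.1222 0.0113 a 85.6 zmed 0.0602
0.07 0.076 508 c 0.5056 0.1977 wh 0.15 0.0038 a 85.5 zmed 0.0753
0.078 0.098 84 c 0.5078 0.2223 wh 0.002 0.0116 a 79.4 zmed 0.088
0.1 0.112 1199 c 0.5055 0.1983 wh 0.0496 0.0119 a 85.9 zmed 0.1061
[[ 9.968e-01 -7.970e-02  6.000e-04  5.037e-01]
 [-7.970e-02 -9.968e-01 -8.000e-04  1.968e-01]
 [ 7.000e-04  7.000e-04 -1.000e+00  2.007e-01]
 [ 0.000e+00  0.000e+00  0.000e+00  1.000e+00]] 3.8
```

View pics/d.png

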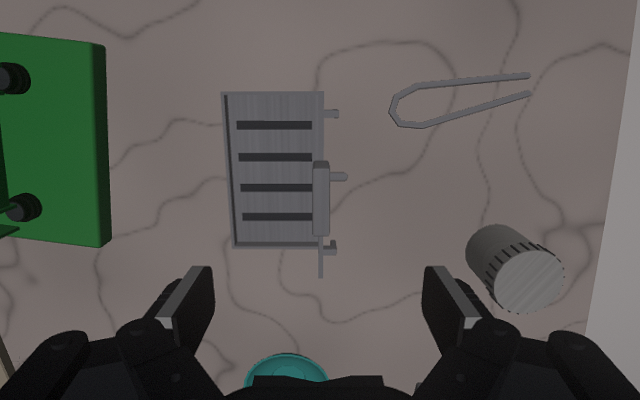

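The shelf is seen clearly: grip bar at px (321,198), so its centre is about (0.5055, 0.198, 0.090) with yaw −4.4°. Time to descend and grip.

>>> {"api": "servo_tool", "payload": {"motion": [[0.7,0.0017,-0.0013,0.045,0,0,0],[0.7,0.0017,-0.0013,0.09,0,0,0],[0.7,0.0017,-0.0013,0.127,0,0,0],[0.7,0.0017,-0.0013,0.127,0,0,0],[0,0.0017,-0.0013,0.127,0,0,0],[0,0.0017,-0.0013,0.127,0,0,0],[0,0.0017,-0.0013,0.127,0,0,0],[0,0.0017,-0.0013,0.127,0,0,0],[0,0.0017,-0.0013,0.127,0,0,0],[0,0.0017,-0.0013,0.127,0,0,0]], "grip_force": 100}}

```text
clock: 5.05
position: [0.5059, 0.1999, 0.0749]
ee_rot: [0.999, -0.039, 0.001, -0.0]
ft_force: [-0.3, -1.3, 8.0]
grip_width: 0.124
```

Run:
```python
from h import *
T=tool(); print(T.round(4)); print(monitor.get_obs()["grip_width"],monitor.get_obs()["ft_force"])
```

```text
[[ 9.970e-01 -7.740e-02  2.600e-03  5.059e-01]
 [-7.740e-02 -9.970e-01  2.000e-04  1.999e-01]
 [ 2.500e-03 -3.000e-04 -1.000e+00  7.490e-02]
 [ 0.000e+00  0.000e+00  0.000e+00  1.000e+00]]
0.12442235167348019 [-0.25105968 -1.31627336  7.95914764]
```

Gripped. Now I'll lift and carry it to a stand-off in front of the stand.

Run:
```python
from h import *
print(go([.534,-.149,.200],-11.1))
```

```text
[ 5.5340e+01  3.4563e+02 -1.2511e+02 -3.0000e-02 -1.4000e-01  6.6600e+00]
```

>>> {"api": "servo_tool", "payload": {"motion": [[0,0,0,-0.02,0,0,0],[0,0,0,-0.06,0,0,0],[0,0,0,-0.1,0,0,0],[0,0,0.01,-0.125,0,0,0],[0,0.005,0.05,-0.125,0,0,0.7],[0,0.012,0.1,-0.125,0,0,1.7],[0,0.02,0.15,-0.125,0,0,2.7],[0,0.028,0.2,-0.125,0,0,3.7],[0,0.036,0.25,-0.125,0,0,4.7],[0,0.044,0.295,-0.125,0,0,5.7],[0,0.052,0.33,-0.125,0,0,6.6],[0,0.055,0.346,-0.125,0,0,6.6],[0,0.055,0.346,-0.125,0,0,6.6],[0,0.055,0.346,-0.125,0,0,6.6]]}}

```text
clock: 6.8
position: [0.5331, -0.1474, 0.1987]
ee_rot: [0.996, -0.095, 0.0, -0.0]
ft_force: [-0.1, 0.1, -3.2]
grip_width: 0.126
```

Run:
```python
from st import *
W=world_from_cam("wrist"); T=tool(); im,d=eyes.camera("wrist"); P=cloud("wrist",d,W); np.savez("/tmp/w2",im=im,d=d,W=W,T=T)
stand(P,d>0)
Q=(P-T[:3,3])@T[:3,:3]  # tool coords
for nm,s in(("grip top",(np.abs(Q[...,0])<.02)&(Q[...,2]<-.025)&(Q[...,2]>-.037)&(np.abs(Q[...,1])<.04)),
            ("plate top",(np.abs(Q[...,0])<.02)&(Q[...,2]<.003)&(Q[...,2]>-.004)&(Q[...,1]<-.025)&(Q[...,1]>-.09)),
            ("tab",(Q[...,0]<.02)&(Q[...,0]>.004)&(Q[...,2]<.035)&(Q[...,2]>.012)&(np.abs(Q[...,1])<.07)),
            ("tray",(Q[...,0]<-.01)&(Q[...,0]>-.1)&(Q[...,2]>.04)&(Q[...,2]<.09)&(np.abs(Q[...,1])<.085))):
    q=Q[s&(d>0)]; print(nm,len(q), len(q) and np.percentile(q,[1,50,99],axis=0).round(4).tolist())
cv2.imwrite("pics/e.png",im); o=monitor.get_obs(); print(T.round(4),o["clock"],o["ft_force"].round(1))
```

```text
foot 14021 0.6355 -0.1688 0.19 0.111 78.6 z 0.0242
upright 1 9943 y 0.044 0.075 x pct [-0.1535 -0.147  -0.1373 -0.0946  0.0162] top z [0.1997 0.1988 0.1839]
upright -1 3972 y -0.0697 -0.044 x pct [-0.1532 -0.1484 -0.1407 -0.0061  0.0163] top z [0.1992 0.1783 0.176 ]
grip top 4886 [[-0.0172, -0.0235, -0.0368], [-0.0002, -0.0067, -0.0312], [0.017, 0.0247, -0.0254]]
plate top 1198 [[-0.002, -0.0729, -0.0018], [-0.0001, -0.0504, -0.0003], [0.0018, -0.0255, 0.0011]]
tab 425 [[0.004, -0.0594, 0.0134], [0.0093, -0.0564, 0.0149], [0.0137, 0.0615, 0.0342]]
tray 26252 [[-0.0874, -0.0724, 0.0579], [-0.0539, -0.0173, 0.0703], [-0.0111, 0.0637, 0.072]]
[[ 9.821e-01 -1.886e-01  3.000e-04  5.331e-01]
 [-1.886e-01 -9.821e-01  6.000e-04 -1.474e-01]
 [ 2.000e-04 -7.000e-04 -1.000e+00  1.987e-01]
 [ 0.000e+00  0.000e+00  0.000e+00  1.000e+00]] 6.85 [ 1.2 -0.2 -3.9]
```

View pics/e.png

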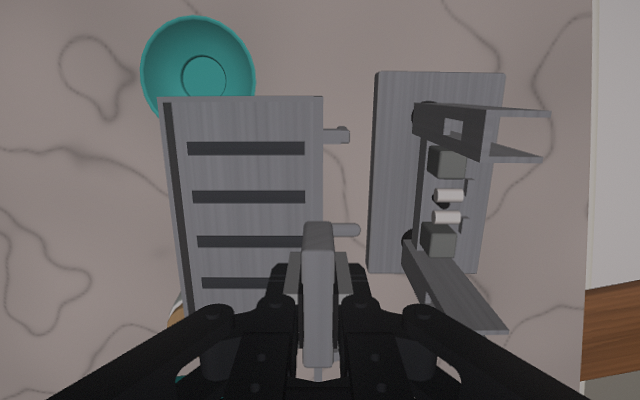

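Run:
```python
from h import *
z=np.load("/tmp/w2.npz"); d,W,T=z["d"],z["W"],z["T"]; P=cloud("wrist",d,W)
y=np.radians(-11.1); A=np.array([[np.cos(y),np.sin(y)],[-np.sin(y),np.cos(y)]])
L=np.dstack([(P[...,:2]-[.62,-.167])@A.T,P[...,2]])
for sg in(1,-1):
    m=(d>0)&(np.abs(L[...,0]+.0148)<.004)&(L[...,1]*sg>.04)&(L[...,1]*sg<.08)&(L[...,2]>.09)
    u=L[m]; c=np.linalg.lstsq(np.c_[u[:,1:],np.ones(len(u))],u[:,0],rcond=None)[0]
    print(sg,len(u),"y",np.percentile(u[:,1],[.5,99.5]).round(4),"x",np.percentile(u[:,0],[5,50,95]).round(4),"ztop",np.percentile(u[:,2],99.7).round(4),"slope",c.round(3))
    # slot: occupancy of front face along z (middle y) and y (middle z)
    mid=u[np.abs(np.abs(u[:,1])-.0585)<.003]; print(" z hist",[(round(a,3),int(((mid[:,2]>=a)&(mid[:,2]<a+.002)).sum())) for a in np.arange(.112,.182,.002)])
    h=u[np.abs(u[:,2]-.140)<.008]; print(" y hist",[(round(a,3),int(((h[:,1]*sg>=a)&(h[:,1]*sg<a+.001)).sum())) for a in np.arange(.044,.074,.001)])
g=T[:3,3]+T[:3,:3]@[-.0001,.0013,-.0153]; print("grip world",g.round(4),"local",np.r_[A@(g[:2]-[.62,-.167]),g[2]].round(4))
```

```text
1 2712 y [0.047 0.071] x [-0.0145 -0.014  -0.0117] ztop 0.1789 slope [ 0.002  0.007 -0.015]
 z hist [(np.float64(0.112), 6), (np.float64(0.114), 10), (np.float64(0.116), 9), (np.float64(0.118), 7), (np.float64(0.12), 8), (np.float64(0.122), 23), (np.float64(0.124), 50), (np.float64(0.126), 1), (np.float64(0.128), 0), (np.float64(0.13), 0), (np.float64(0.132), 0), (np.float64(0.134), 0), (np.float64(0.136), 0), (np.float64(0.138), 0), (np.float64(0.14), 0), (np.float64(0.142), 0), (np.float64(0.144), 0), (np.float64(0.146), 0), (np.float64(0.148), 0), (np.float64(0.15), 0), (np.float64(0.152), 13), (np.float64(0.154), 20), (np.float64(0.156), 16), (np.float64(0.158), 24), (np.float64(0.16), 17), (np.float64(0.162), 21), (np.float64(0.164), 22), (np.float64(0.166), 23), (np.float64(0.168), 24), (np.float64(0.17), 25), (np.float64(0.172), 23), (np.float64(0.174), 25), (np.float64(0.176), 83), (np.float64(0.178), 31), (np.float64(0.18), 0)]
 y hist [(np.float64(0.044), 0), (np.float64(0.045), 0), (np.float64(0.046), 4), (np.float64(0.047), 16), (np.float64(0.048), 16), (np.float64(0.049)
[... 1631 characters left out ...]
7), 9), (np.float64(0.048), 12), (np.float64(0.049), 11), (np.float64(0.05), 13), (np.float64(0.051), 8), (np.float64(0.052), 4), (np.float64(0.053), 0), (np.float64(0.054), 0), (np.float64(0.055), 0), (np.float64(0.056), 0), (np.float64(0.057), 0), (np.float64(0.058), 0), (np.float64(0.059), 0), (np.float64(0.06), 0), (np.float64(0.061), 0), (np.float64(0.062), 0), (np.float64(0.063), 0), (np.float64(0.064), 0), (np.float64(0.065), 0), (np.float64(0.066), 0), (np.float64(0.067), 0), (np.float64(0.068), 0), (np.float64(0.069), 0), (np.float64(0.07), 0), (np.float64(0.071), 0), (np.float64(0.072), 0), (np.float64(0.073), 0)]
grip world [ 0.5328 -0.1487  0.214 ] local [-0.0891  0.0012  0.214 ]
```

The slot is centred at z 0.139 and y +1.0 mm; the shelf is at y +1.2 mm, so it's already lined up. The back of the travel is 71.6 mm away and entry height is 34 mm down. I'll move to just in front first.

>>> {"api": "servo_tool", "payload": {"motion": [[0,0.01,0,0.017,0,0,0.2],[0,0.025,0,0.034,0,0,0.2],[0,0.04,0,0.034,0,0,0.2],[0,0.045,0,0.034,0,0,0.2],[0,0.045,0,0.034,0,0,0.2],[0,0.045,0,0.034,0,0,0.2],[0,0.045,0,0.034,0,0,0.2]]}}

```text
clock: 7.72
position: [0.5769, -0.1581, 0.1645]
ee_rot: [0.995, -0.098, 0.0, 0.0]
ft_force: [-0.9, 0.4, -4.6]
grip_width: 0.123
```

```bash
cat > loc.py <<'E'
from h import *
y=np.radians(-11.1); A=np.array([[np.cos(y),np.sin(y)],[-np.sin(y),np.cos(y)]])
def loc():
    T=tool(); o=monitor.get_obs(); g=T[:3,3]+T[:3,:3]@[-.0001,.0013,-.0153]
    print("grip rel home mm",((np.r_[A@(g[:2]-[.62,-.167]),g[2]]-[-.0175,.001,.163])*1000).round(1),"yaw",np.degrees(np.arctan2(T[1,0],T[0,0])).round(2),"tilt",T[2,:2].round(4),"F stand",np.r_[A@o["ft_force"][:2],o["ft_force"][2]].round(1),"t",o["clock"],"w",round(o["grip_width"],3))
if __name__=="__main__": loc()
E
python3 loc.py
python3 - <<'E'
from loc import *
W=world_from_cam("wrist"); im,d=eyes.camera("wrist"); P=cloud("wrist",d,W)
L=np.dstack([(P[...,:2]-[.62,-.167])@A.T,P[...,2]])
m=(d>0)&(np.abs(L[...,0]+.036)<.0085)&(abs(L[...,1]-.059)<.01)&(L[...,2]>.12)&(L[...,2]<.16)
u=L[m]; print("tab",len(u),np.percentile(u,[1,50,99],axis=0).round(4).tolist())
cv2.imwrite("pics/f.png",cv2.resize(im[60:220,280:600],None,fx=2,fy=2))
E
```

```text
grip rel home mm [-26.6  -1.9  16.8] yaw -11.22 tilt [0.0002 0.0004] F stand [-1.   0.2 -4.6] t 7.725 w 0.123
tab 422 [[-0.0416, 0.054, 0.1306], [-0.0355, 0.0572, 0.1496], [-0.0302, 0.0598, 0.1514]]
```

View pics/f.png

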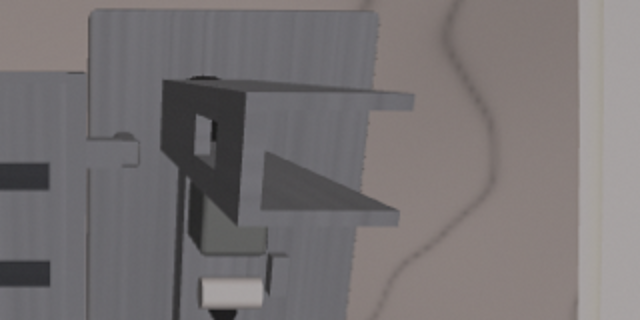

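The tab is at y 57 mm and the slot at y 59 mm, so I'll shift +2 mm sideways and ease in to 13 mm, then in.

>>> {"api": "servo_tool", "payload": {"motion": [[0,0.002,-0.002,0,0,0,0],[0,0.004,-0.002,0,0,0,0],[0,0.006,-0.002,0,0,0,0],[0,0.008,-0.002,0,0,0,0],[0,0.008,-0.002,0,0,0,0],[0,0.008,-0.002,0,0,0,0]]}}

```text
clock: 8.52
position: [0.5854, -0.1577, 0.1643]
ee_rot: [0.995, -0.098, -0.0, 0.0]
ft_force: [-0.1, 0.3, -3.2]
grip_width: 0.125
```

```bash
python3 loc.py
```

```text
grip rel home mm [-18.4   0.2  16.6] yaw -11.22 tilt [-0.  0.] F stand [-0.1  0.3 -3.2] t 8.525 w 0.125
```

>>> {"api": "servo_tool", "payload": {"motion": [[0,0.0015,0,0,0,0,0],[0,0.003,0,0,0,0,0],[0,0.0045,0,0,0,0,0],[0,0.006,0,0,0,0,0],[0,0.0075,0,0,0,0,0],[0,0.009,0,0,0,0,0],[0,0.009,0,0,0,0,0]]}}

```text
clock: 9.4
position: [0.5943, -0.1594, 0.1643]
ee_rot: [0.995, -0.098, 0.0, 0.0]
ft_force: [0.3, -1.2, -3.6]
grip_width: 0.12
```

```bash
python3 loc.py
```

```text
grip rel home mm [-9.2  0.2 16.6] yaw -11.22 tilt [ 0.0001 -0.    ] F stand [ 0.6 -1.1 -3.6] t 9.4 w 0.12
```

The tabs are in the slot openings with no reaction force. Continuing.

>>> {"api": "servo_tool", "payload": {"motion": [[0,0.0015,0,0,0,0,0],[0,0.003,0,0,0,0,0],[0,0.0045,0,0,0,0,0],[0,0.006,0,0,0,0,0],[0,0.0075,0,0,0,0,0],[0,0.009,0,0,0,0,0],[0,0.009,0,0,0,0,0],[0,0.009,0,0,0,0,0]]}}

```text
clock: 10.4
position: [0.603, -0.1611, 0.1643]
ee_rot: [0.995, -0.098, -0.0, 0.0]
ft_force: [0.9, -0.4, -3.9]
grip_width: 0.126
```

```bash
python3 loc.py
```

```text
grip rel home mm [-0.4  0.2 16.6] yaw -11.21 tilt [-0.0001  0.    ] F stand [ 1.  -0.2 -3.9] t 10.4 w 0.126
```

>>> {"api": "servo_tool", "payload": {"motion": [[0,0.0004,0,0.002,0,0,0],[0,0.0004,0,0.004,0,0,0],[0,0.0004,0,0.006,0,0,0],[0,0.0004,0,0.0075,0,0,0],[0,0.0004,0,0.0075,0,0,0]]}}

```text
clock: 11.02
position: [0.6034, -0.1612, 0.1567]
ee_rot: [0.995, -0.098, -0.0, 0.0]
ft_force: [0.9, 0.3, -4.1]
grip_width: 0.125
```

```bash
python3 loc.py
```

```text
grip rel home mm [-0.   0.2  9. ] yaw -11.21 tilt [-0.0002  0.    ] F stand [ 0.8  0.5 -4.1] t 11.025 w 0.125
```

>>> {"api": "servo_tool", "payload": {"motion": [[0,0,0,0.001,0,0,0],[0,0,0,0.002,0,0,0],[0,0,0,0.003,0,0,0],[0,0,0,0.003,0,0,0]]}}

```text
clock: 11.52
position: [0.6037, -0.1612, 0.1542]
ee_rot: [0.995, -0.098, 0.0, 0.0]
ft_force: [-1.8, 1.0, 2.3]
grip_width: 0.125
```

```bash
python3 loc.py
```

```text
grip rel home mm [0.2 0.2 6.5] yaw -11.21 tilt [0.0007 0.0001] F stand [-1.9  0.6  2.3] t 11.525 w 0.125
```

>>> {"api": "servo_tool", "payload": {"motion": [[0,0,0,0.001,0,0,0],[0,0,0,0.002,0,0,0],[0,0,0,0.003,0,0,0],[0,0,0,0.003,0,0,0]]}}

```text
clock: 12.02
position: [0.6037, -0.1613, 0.1511]
ee_rot: [0.995, -0.098, 0.0, 0.0]
ft_force: [-1.4, 0.6, 5.0]
grip_width: 0.123
```

```bash
python3 loc.py
```

```text
grip rel home mm [0.3 0.2 3.4] yaw -11.22 tilt [0.0007 0.0001] F stand [-1.5  0.3  5. ] t 12.025 w 0.123
```

>>> {"api": "servo_tool", "payload": {"motion": [[0,0,0,0.001,0,0,0],[0,0,0,0.002,0,0,0],[0,0,0,0.003,0,0,0],[0,0,0,0.003,0,0,0]]}}

```text
clock: 12.52
position: [0.6038, -0.1613, 0.1485]
ee_rot: [0.995, -0.098, 0.0, 0.0]
ft_force: [-3.0, 0.9, 7.5]
grip_width: 0.125
```

```bash
python3 loc.py
```

```text
grip rel home mm [0.4 0.2 0.8] yaw -11.22 tilt [0.001  0.0002] F stand [-3.1  0.3  7.5] t 12.525 w 0.125
```

>>> {"api": "servo_tool", "payload": {"motion": [[0,0,0,0.001,0,0,0],[0,0,0,0.002,0,0,0],[0,0,0,0.002,0,0,0]]}}

```text
clock: 12.9
position: [0.6038, -0.1613, 0.1467]
ee_rot: [0.995, -0.098, 0.001, 0.0]
ft_force: [-3.9, 0.6, 10.0]
grip_width: 0.126
```

```bash
python3 loc.py
```

```text
grip rel home mm [ 0.4  0.2 -1. ] yaw -11.22 tilt [0.0011 0.0003] F stand [-3.9 -0.2 10. ] t 12.9 w 0.126
```

>>> {"api": "servo_tool", "payload": {"motion": [[0,0,0,0.001,0,0,0],[0,0,0,0.002,0,0,0],[0,0,0,0.002,0,0,0]]}}

```text
clock: 13.28
position: [0.6041, -0.1614, 0.1445]
ee_rot: [0.995, -0.098, 0.001, 0.0]
ft_force: [1.0, 0.2, 0.4]
grip_width: 0.124
```

```bash
python3 loc.py
```

```text
grip rel home mm [ 0.7  0.2 -3.2] yaw -11.22 tilt [0.0019 0.0002] F stand [0.9 0.4 0.4] t 13.275 w 0.124
```

Snap: the load dropped from 14 to 4 N. A gentle seating press follows.

>>> {"api": "servo_tool", "payload": {"motion": [[0,0,0,0.001,0,0,0],[0,0,0,0.002,0,0,0],[0,0,0,0.002,0,0,0]]}}

```text
clock: 13.65
position: [0.6041, -0.1614, 0.1423]
ee_rot: [0.995, -0.098, 0.001, 0.0]
ft_force: [0.1, -0.4, 6.5]
grip_width: 0.125
```

```bash
python3 loc.py
```

```text
grip rel home mm [ 0.7  0.2 -5.4] yaw -11.22 tilt [0.0016 0.0001] F stand [ 0.2 -0.4  6.5] t 13.65 w 0.125
```

>>> {"api": "servo_tool", "payload": {"motion": [[0,0,0,0.001,0,0,0],[0,0,0,0.002,0,0,0],[0,0,0,0.002,0,0,0],[0,0,0,0,0,0,0],[0,0,0,-0.002,0,0,0],[0,0,0,-0.0035,0,0,0],[0,0,0,-0.0035,0,0,0]]}}

```text
clock: 14.52
position: [0.6039, -0.1614, 0.1455]
ee_rot: [0.995, -0.098, 0.001, 0.0]
ft_force: [2.6, -0.7, 3.2]
grip_width: 0.122
```

```bash
python3 loc.py
```

```text
grip rel home mm [ 0.5  0.1 -2.2] yaw -11.22 tilt [ 0.0011 -0.    ] F stand [ 2.7 -0.2  3.2] t 14.525 w 0.122
```

>>> {"api": "servo_tool", "payload": {"motion": [[0,0,0,-0.0015,0,0,0],[0,0,0,-0.0015,0,0,0],[0.35,0,0,-0.0015,0,0,0],[0.35,0,0,-0.0015,0,0,0],[0.35,0,0,-0.0015,0,0,0],[0.35,0,0,-0.0015,0,0,0]]}}

```text
clock: 15.28
position: [0.6033, -0.1613, 0.1467]
ee_rot: [0.995, -0.098, -0.0, 0.0]
ft_force: [-0.7, -0.3, 0.7]
grip_width: 0.351
```

```bash
python3 loc.py
```

```text
grip rel home mm [-0.1  0.1 -1. ] yaw -11.22 tilt [-0.0003  0.0001] F stand [-0.6 -0.4  0.7] t 15.275 w 0.351
```

Released with zero force. Now lift clear and look.

>>> {"api": "servo_tool", "payload": {"motion": [[0.35,0,0,-0.01,0,0,0],[0.35,0,0,-0.04,0,0,0],[0.35,0,0,-0.08,0,0,0],[0.35,-0.04,-0.01,-0.11,0,0,0],[0.35,-0.08,-0.03,-0.13,0,0,0],[0.35,-0.08,-0.03,-0.13,0,0,0],[0.35,-0.08,-0.03,-0.13,0,0,0]]}}

```text
clock: 16.15
position: [0.5309, -0.1168, 0.2772]
ee_rot: [0.995, -0.098, 0.0, 0.0]
ft_force: [-0.1, 0.2, -0.9]
grip_width: 0.354
```

Run:
```python
from loc import *
W=world_from_cam("wrist"); im,d=eyes.camera("wrist"); P=cloud("wrist",d,W)
L=np.dstack([(P[...,:2]-[.62,-.167])@A.T,P[...,2]]); L=L[d>0]
def s(a,b): 
    q=L[((L>=a)&(L<=b)).all(1)]; return len(q), len(q) and np.percentile(q,[1,50,99],axis=0).round(4).tolist()
print("grip top",s([-.03,-.03,.165],[-.005,.04,.19]))
for sg in(1,-1): print("plate top",s([-.03,min(sg*.03,sg*.07),.14],[-.0155,max(sg*.03,sg*.07),.155]))
print("tray floor",s([-.1,-.06,.06],[-.03,.06,.09]))
for sg in(1,-1): print("upright top",s([-.016,sg*.0585-.011,.165],[.02,sg*.0585+.011,.19]))
sc,ds=eyes.camera("scene"); tp,_=eyes.camera("top")
cv2.imwrite("pics/g.png",np.vstack([np.hstack([cv2.resize(sc[190:310,240:360],(400,400),interpolation=cv2.INTER_CUBIC),cv2.resize(tp[100:190,320:430],(400,400))]),cv2.resize(im[:,:],(800,500))])[:, :][:900])
g=cv2.imread("pics/g.png"); cv2.imwrite("pics/g.png",cv2.resize(g,(530,600)))
o=monitor.get_obs(); print(o["clock"],o["ft_force"],o["position"])
```

```text
grip top (1269, [[-0.0287, -0.0224, 0.1654], [-0.0241, 0.0042, 0.1778], [-0.0169, 0.0258, 0.1796]])
plate top (364, [[-0.0228, 0.0306, 0.1402], [-0.0213, 0.0505, 0.147], [-0.0186, 0.0695, 0.1489]])
plate top (203, [[-0.0231, -0.066, 0.1402], [-0.0219, -0.0495, 0.147], [-0.0189, -0.0325, 0.1487]])
tray floor (7818, [[-0.0996, -0.0581, 0.0706], [-0.0652, 0.0048, 0.0738], [-0.0307, 0.0589, 0.0771]])
upright top (703, [[-0.0143, 0.0477, 0.1654], [-0.0103, 0.0542, 0.1769], [0.0157, 0.0695, 0.1791]])
upright top (211, [[-0.0145, -0.0666, 0.1652], [-0.0133, -0.0532, 0.1765], [0.0142, -0.0475, 0.1787]])
16.3 [-0.26931494  0.4989692  -0.15044434] [ 0.53099289 -0.11690812  0.2761182 ]
```

View pics/g.png

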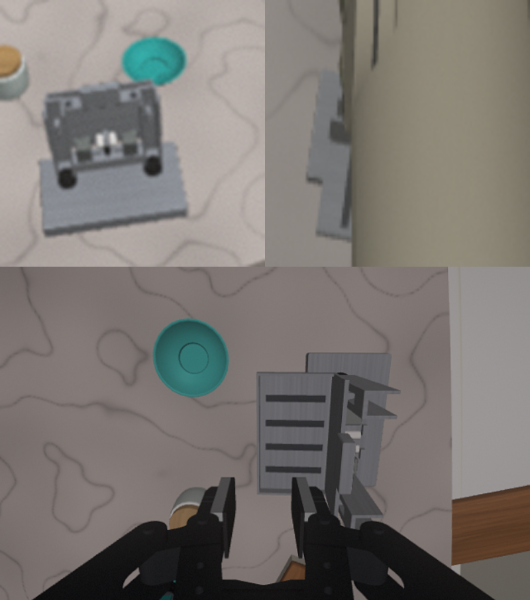

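Grip height (0.1636) and upright tops (0.179) match home and rest. The grip appears 4–5 mm forward, so I'll fit the tilt and try to see the button.

Run:
```python
from loc import *
W=world_from_cam("wrist"); im,d=eyes.camera("wrist"); P=cloud("wrist",d,W)
L=np.dstack([(P[...,:2]-[.62,-.167])@A.T,P[...,2]]); L=L[d>0]
q=L[(L[:,0]>-.1)&(L[:,0]<-.03)&(abs(L[:,1])<.06)&(L[:,2]>.065)&(L[:,2]<.085)]
for k in range(4):
    c=np.linalg.lstsq(np.c_[q[:,:2],np.ones(len(q))],q[:,2],rcond=None)[0]; r=q[:,2]-np.c_[q[:,:2],np.ones(len(q))]@c; q=q[abs(r)<max(.0012,2*r.std())]
print("tray slopes dx,dy",c.round(4),len(q),r.std().round(4))
g=L[(abs(L[:,0]+.022)<.012)&(abs(L[:,1])<.03)&(L[:,2]>.176)&(L[:,2]<.182)]; print("grip top",(cv2.minAreaRect(g[:,:2].astype(np.float32))),g.mean(0).round(4), len(g))
b=L[(abs(L[:,0]+.022)<.012)&(abs(L[:,1])>.03)&(abs(L[:,1])<.075)&(L[:,2]>.1475)&(L[:,2]<.151)]; print("plate top",np.percentile(b,[2,50,98],axis=0).round(4).tolist())
sc,ds=eyes.camera("scene"); Ws=world_from_cam("scene")
h=np.r_[np.array([.62,-.167])+A.T@[.012,0],.1]; print("roller px",pix("scene",[h],Ws))
for t in("telltale","pin","shelf_grip"): print(t,[(round(r["confidence"],2),(Ws[:3,:3]@r["point"]+Ws[:3,3]).round(3)) for r in models.boxes_of("scene",t)[:3]])
cv2.imwrite("pics/i.png",cv2.resize(sc[225:280,255:320],(780,600),interpolation=cv2.INTER_CUBIC))
```

```text
tray slopes dx,dy [ 0.063  -0.0017  0.0779] 6954 0.0007
grip top ((-0.02259741723537445, 0.0013915132731199265), (0.049661021679639816, 0.012586401775479317), 89.95902252197266) [-0.0229  0.0022  0.1781] 1007
plate top [[-0.0226, -0.0643, 0.1475], [-0.0199, 0.0458, 0.148], [-0.0112, 0.0727, 0.1505]]
roller px [[287.40926644 255.0861043 ]]
telltale [(0.55, array([ 0.603, -0.167,  0.122]))]
pin [(0.24, array([ 0.415, -0.263,  0.047]))]
shelf_grip [(0.97, array([ 0.605, -0.161,  0.119]))]
```

View pics/i.png

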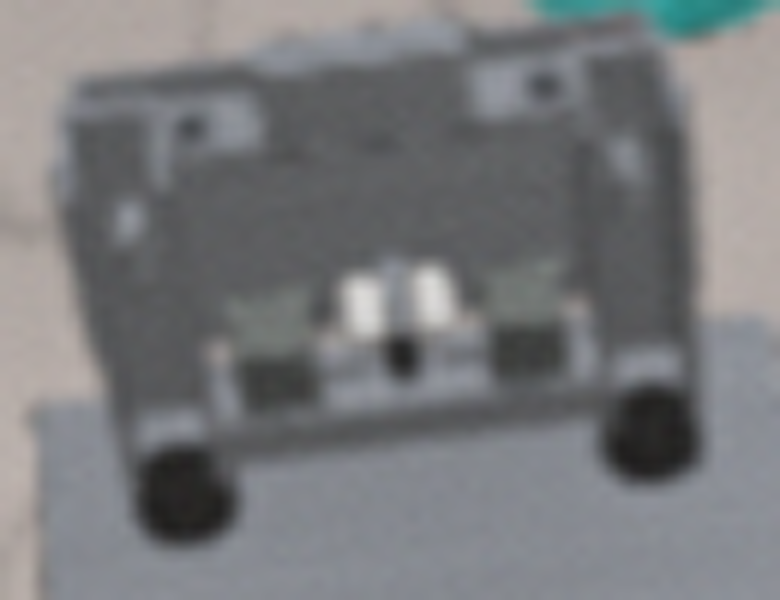

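The pin sits between the rollers. The shelf hangs on its play (0.063 rad, grip 5 mm forward), which is within limits. To check the button press, I'll compare the pin height with the button height recorded earlier, so the camera goes over the rollers.

>>> {"api": "servo_tool", "payload": {"motion": [[0.35,0.04,0.005,0,0,0,0],[0.35,0.08,0.01,0,0,0,0],[0.35,0.11,0.015,0.01,0,0,0],[0.35,0.11,0.015,0.03,0,0,0],[0.35,0.11,0.015,0.03,0,0,0],[0.35,0.11,0.015,0.03,0,0,0]]}}

```text
clock: 17.3
position: [0.6359, -0.1523, 0.2477]
ee_rot: [0.995, -0.098, 0.0, 0.0]
ft_force: [0.0, 0.2, 0.2]
grip_width: 0.351
```

Run:
```python
from loc import *
z=np.load("/tmp/w2.npz"); W=world_from_cam("wrist"); im,d=eyes.camera("wrist")
out=[]
for n,i,dd,WW in(("before",z["im"],z["d"],z["W"]),("now",im,d,W)):
    P=cloud("wrist",dd,WW); L=np.dstack([(P[...,:2]-[.62,-.167])@A.T,P[...,2]])
    c=pix("wrist",[np.r_[np.array([.62,-.167])+A.T@[0,0.001],.1]],WW)[0].round().astype(int); print(n,c)
    x0,y0=max(0,c[0]-40),max(0,c[1]-40); out.append(cv2.resize(i[y0:y0+80,x0:x0+80],(400,400),interpolation=cv2.INTER_CUBIC))
    m=(dd>0)&(abs(L[...,0])<.02)&(abs(L[...,1]-.001)<.02)&(L[...,2]>.05)&(L[...,2]<.125)
    g=i.max(2); q=L[m]; b=g[m]
    # height map: rows x, cols y, 2.5 mm cells, max z, brightness
    for x in np.arange(-.015,.018,.003):
        print(round(x,3),[ (lambda s:(int(np.median(q[s,2])*1e4),int(np.median(b[s]))) if s.sum() else 0)((abs(q[:,0]-x)<.0015)&(abs(q[:,1]-yy)<.0015)) for yy in np.arange(-.008,.011,.003)])
cv2.imwrite("pics/j.png",np.hstack(out)); print(monitor.get_obs()["clock"])
```

```text
before [443 206]
-0.015 [0, 0, 0, 0, 0, 0, 0]
-0.012 [0, 0, 0, 0, 0, 0, 0]
-0.009 [(657, 55), (662, 55), (661, 55), (663, 56), (660, 55), (664, 55), (663, 55)]
-0.006 [(975, 112), (998, 115), (744, 115), (736, 115), (740, 112), (985, 113), (979, 114)]
-0.003 [(1033, 161), (1023, 166), (741, 115), (738, 114), (739, 114), (1029, 115), (1031, 168)]
-0.0 [(1036, 162), (1021, 167), (918, 82), (909, 32), (750, 110), (1024, 118), (885, 142)]
0.003 [(1032, 155), (1025, 167), (955, 75), (947, 32), (1025, 83), (1031, 131), (1033, 167)]
0.006 [(1035, 164), (1034, 168), (1002, 134), (945, 32), (1022, 98), (1037, 145), (1025, 167)]
0.009 [(1040, 168), (1034, 168), (1006, 152), 0, (1019, 98), (1032, 133), (1034, 167)]
0.012 [(1014, 109), (1028, 169), (1009, 150), 0, (1018, 97), (746, 111), (741, 116)]
0.015 [(1011, 98), 0, 0, 0, 0, 0, (1012, 113)]
now [303 205]
-0.015 [(935, 51), (996, 51), (983, 60), (980, 71), (924, 59), (912, 51), (902, 51)]
-0.012 [0, 0, (982, 94), (988, 105), (973, 105), 0, 0]
-0.009 [0, 0, (980, 93), (992, 105), (969, 106), (739, 97), (738, 102)]
-0.006 [(1040, 147), (1033, 149), (991, 96), (988, 104), (977, 102), (1033, 104), (748, 106)]
-0.003 [(1042, 153), (1033, 153), (991, 99), (992, 105), (988, 91), (1038, 129), (1028, 153)]
-0.0 [(1041, 152), (1032, 153), (995, 117), (993, 105), (997, 91), (1032, 129), (1032, 152)]
0.003 [(1044, 153), (1029, 153), (991, 101), (996, 105), (988, 92), (1033, 129), (1026, 152)]
0.006 [(1042, 152), (1032, 154), (994, 119), (985, 103), (1025, 101), (1036, 129), (1035, 153)]
0.009 [(1034, 141), (1027, 153), (1007, 141), 0, (1027, 101), (744, 103), (1027, 153)]
0.012 [(738, 105), (743, 105), (741, 110), (736, 109), (738, 106), (747, 106), (749, 106)]
0.015 [(1015, 94), 0, 0, 0, 0, (1016, 100), (1026, 103)]
17.35
```

View pics/j.png

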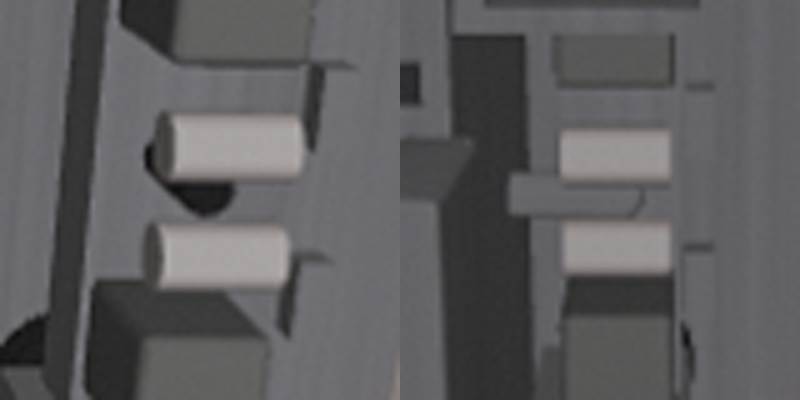

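The pin top is at z 0.0992, so its underside is at 0.0912. The button's rest height was 0.0946, so it's pressed about 3.4 mm, and the pin sits below the roller axis. Handing in.

```bash
python3 -c "
from workcell import ticket; print(ticket.hand_in())"
```

```text
the job is handed in; nothing more can be done
None
```

I hung the shelf on the grey stand and handed the job in at about 17.4 s of the 54 s allowed; no verdict was reported. The tabs went into the slots without touching anything. Pressing down, the catch snapped at about 14 N. I then pressed a little further to seat the shelf, eased off the load, let go and moved the arm clear.

**What the last checks showed:**
- **Button:** the pin lies between the rollers, and comparing heights before and after puts the button about 3.4 mm down (needs 2.3 mm). I worked this out from depth images, because the pin hides the button from above.
- **Uprights:** their tops are back at 0.179 m, the height they had at the start.
- **Grip height:** it is within about 1 mm of where I measured home.
- **Sideways:** the grip is less than 1 mm off centre.

**Not exact:** the shelf does not hang quite level. It leans forward 0.063 rad (limit 0.1), which puts the grip about 5 mm forward (limit 7). This matches the stated 3 mm play, but the margin is only about 2 mm, similar to the camera calibration error.

I did not measure the other objects again; the arm did not go near enough to touch them.

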